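# Prop the card-file box open on its stay

### The arm

A 6-joint arm with a two-finger parallel gripper is mounted at the origin on the work surface. World frame = base frame: x ahead of the robot, y to its left, z up, the work surface at z = 0. Lengths are in m, angles in rad, forces in N, time in s.
With the tool pointing down it reaches from about 0.275 to 1 m from the base axis. Payload 8.4 kg.
Tool frame: the origin (TCP) lies midway between the tips of the shut fingers; the grasp point (between the pads) lies 19 mm behind it; x points along the fingers, y is the direction in which the jaws open and shut, and the axes are right-handed (so a half turn about x gives the same grasp; the last joint's range is limited). The gripper opens to 85 mm and grips with 20 to 120 N. Pads are 22 mm wide; open, the fingers measure 114 mm over their backs; the gripper's body (76 mm by 85 mm) begins 54 mm behind the grasp point. The pads swing forward as they close: fully open they stand 13 mm farther back than shut.
Start: joints at [1.304, 0.353, 1.633, -0, 1.155, -0.002], TCP at [0.164, 0.603, 0.231] pointing down, gripper open.
Joint ranges: [-2.63, 2.63], [-0.92, 2.1], [0.06, 2.66], [-1.3, 4.44], [0, 2.69], [-3.02, 3.02]. Speed limits (rad/s): [2.22, 2.22, 2.79, 3.14, 3.14, 3.14].

### API

Orientations are given as a unit quaternion [w, x, y, z].
In Python, from plant import r, eyes gives the robot as it stands. The module is installed in compiled form; this text tells all that it offers.
- The arm moves only by the tool carry_out, never from a script. Its arguments are lists of equal length, an entry for each row: "dp": the shift along the tool's x, y, z normalised to -1 to 1, where 1 is 80 mm, a list of three; "angular": the turn, a rotation vector about the tool's x, y, z normalised to -1 to 1, where 1 is 2 rad, a list of three. A call has 1 to 20 rows; each row is the pose to reach, as a shift and turn from the pose commanded when the call began, along the tool's axes at that moment; what a row does not reach only later rows make up. A row lasts 1/12 s, in which the tool goes at most 41.7 mm and 7.16 degrees, less where a joint would pass 70% of its speed; a pose out of reach is approached as far as the arm can. A call with a number of a shift or a turn outside -1 to 1 is refused whole. A call with a gripper value outside its range is refused whole. "jaw" is the opening, from 0 (shut) to 1 (fully open), set as the call begins (left out, the last holds). The fingers move at their own pace and stop on an object; "newtons" is the grip in N (left out, the last holds). Time passes only in rows, so rows that repeat a pose let the fingers close. It gives the time, the measured TCP pose, the force and the opening at its end, in the units of the state.
- r.state(): the state, without advancing time (a new reading comes with each control period).
- eyes.capture(name): name is "scene" or "top"; returns a dict with "color" (400x640x3 uint8, blue, green, red), "K" (3x3 intrinsics, pixels), "rvec" (rotation vector, rad) and "tvec" (3), from world to camera coordinates, as OpenCV has them. Camera axes: x right, y down, z forward; pixel columns grow to the right and rows downward; lengths in m; the calibration is good to about 2 mm. A picture is of the moment at which its call begins. There is no depth.
- r.sign_off(): hands the job in, once; it reports no verdict.
Trained networks look in the newest picture that a camera, given by its name, has taken for a name from the list of things; names that differ only in an ending like _2 or _b are one class to them, and where a whole thing is asked for, a point or a joint stands for the part that bears it (a point fixed in the world has none). Each returns a list of dicts, best first, with "conf" (0 to 1); they miss things now and then, are a little off and sometimes report something else, mostly with a low value. They report only what shows in the picture. A call takes as long as a camera call.
- eyes.boxes_of(camera, name): "xy" ([column, row] in pixels, amid what is visible of it).
The state is a dict: "t": time; "joints": joint angles; "joint_vel": joint speeds; "joint_efforts": joint torques, N m; "tcp_pos": TCP position; "ee_rot": TCP orientation; "contact_force": force on the tool from outside, world axes, zero at the start; "ft_torque": the same for the moment, N m; "finger_gap": finger opening in m.
Only numpy, scipy, OpenCV 4.12 (cv2) and the standard library are available. Lean on these libraries where they do the work, as an engineer would, in place of code of your own. Each camera call takes 0.05 s, during which the arm holds its last target.

### The job

Open the grey card-file box on the desk by lifting its lid by the black pull at the front; the stiff hinge will hold it open. Then flip the stay with the red grip, on the side of the same box, all the way up so that it stands under the lid and the lid cannot fall shut. Leave the blue box closed.

Things in the scene. Friction and masses are not known exactly. Their poses are not given: they have to be found in the camera images.
- grey_lid_pull (a point): Centre of the grey lid's black pull, a barrel 32 long, 18 mm thick, parallel to the hinge, 32 mm before the lid's front edge. Pinched end to end (32 mm, flat ends) from above it turns between the fingers as the lid swings. Lid axes: when shut x points level from front to hinge, y along the hinge to the left seen from the front, z up. Hinge axis: parallel to y at x +232, z -3 mm from here.
- grey_lid (a joint): Grey lid's angle: 0 shut (start), grows as its front swings up, stop at 1.28 rad. Left above about 0.9 it stays, much lower it falls shut. The stay passes under it only at about 1.1 or more; the stay when up stops it sinking below 1.0. Lid 200 mm deep, 220 wide, 6 thick, 0.35 kg, overhanging both sides of a 200 x 180 x 100 mm high box fixed to the desk, front roughly to the robot.
- grey_stay_grip (a point): Centre of the red grip on the grey box's stay, at the box's left seen from its front: a barrel 24 long, 16 mm thick, parallel to the hinge, 33 mm above the rim, 37 mm out from the wall. Pinch it end to end (24 mm, flat ends) from above; it turns in the fingers. Stay axes: when down x points level from pivot to tip, y out from the box, z up. Pivot axis: parallel to y at x -40, z -45 mm from here.
- grey_stay (a joint): Stay's angle: 0 lying down (start), grows as its tip swings up, which carries the red grip up and towards the box's front; fully up at a stop at 0.85 rad. It stays where it is left; under 2 N at the grip moves it. A flat steel bar 160 mm long with a black rubber tip, outside the box's left wall just below the rim under the lid's overhang, pivoted near the front, tip to the rear.
- blue_lid (a joint): Angle of the lid of the other box, alike but blue, with a white grip on its stay: 0 shut (start), growing as it opens. To be left shut.

How it is judged:
On the way, in this order (a step that is already met when the one before it is completed fails the run):
1. the grey lid is raised past 0.95 rad while its stay is still down (value of joint grey_lid above 0.95 rad and value of joint grey_stay below 0.3 rad), for 0.2 s.
2. the stay is flipped up, past 0.65 rad, with the lid still open (value of joint grey_lid above 0.93 rad and value of joint grey_stay above 0.65 rad), for 0.2 s.
At the end, for the whole second after the job is handed in: The grey lid stands open (joint above 0.93 rad) with its stay up under it (joint above 0.65 rad of 0.85), both at rest, and the blue lid is shut (below 0.1 rad) (all of step 2 and velocity of joint grey_lid between -0.05 and 0.05 rad/s and velocity of joint grey_stay between -0.05 and 0.05 rad/s and value of joint blue_lid below 0.1 rad); the robot touches nothing.
It fails at once if the blue box's lid is opened (past 0.1 rad) (value of joint blue_lid above 0.1 rad).
It also fails if it takes over 51 s, if anything falls off the work surface, if the arm or the gripper's body presses on something with over 40 N, if the wrist force passes 120 N, or if a joint passes its speed limit or range.

## Working session

There is one attempt and no reset: what is moved stays moved. The work goes in short steps, Python scripts to look and compute and a tool call to move; the robot and the scene stay as the last step left them, time stands still between calls to the robot, and variables do not carry over. Pictures are saved under pics/ and viewed, and the job is handed in when it is done.

Besides the shell and the picture viewer there is one more tool, called after ">>>" in YAML: its name, and indented under it one key for each argument. carry_out: Moves the arm, as the interface text tells. Scaled input: -1 to 1 covers 80 mm each way for a shift and 2 rad each way for a turn. Its arguments: {"type":"object","properties":{"dp":{"type":"array","items":{"type":"array","items":{"type":"number","minimum":-1,"maximum":1}}},"angular":{"type":"array","items":{"type":"array","items":{"type":"number","minimum":-1,"maximum":1}}},"jaw":{"type":"number"},"newtons":{"type":"number"}},"required":["dp","angular"]}

```bash
mkdir -p pics; cat > h.py <<'E'
import numpy as np, cv2
from plant import r, eyes
def cap(c,save=None):
    d=eyes.capture(c)
    if save: cv2.imwrite(f'pics/{save}.png',d['color'])
    return d
def P(d):
    R,_=cv2.Rodrigues(np.array(d['rvec'],float)); return np.array(d['K'])@np.c_[R,np.array(d['tvec'],float).reshape(3)]
def tri(d1,p1,d2,p2):
    X=cv2.triangulatePoints(P(d1),P(d2),np.array(p1,float).reshape(2,1),np.array(p2,float).reshape(2,1))
    return X[:3,0]/X[3,0]
def proj(d,X):
    return cv2.projectPoints(np.array(X,float).reshape(-1,1,3),np.array(d['rvec'],float),np.array(d['tvec'],float),np.array(d['K'],float),None)[0].reshape(-1,2)
E
python3 - <<'E'
from h import *
s=cap('scene','s0');t=cap('top','t0')
for n in ['grey_lid_pull','grey_stay_grip','grey_lid','blue_lid']:
    print(n)
    for c in ('scene','top'): print(c,[(np.round(b['xy'],1),round(b['conf'],2)) for b in eyes.boxes_of(c,n)])
st=r.state();print({k:np.round(v,3) for k,v in st.items()})
E
```

```text
grey_lid_pull
scene [(array([249.8, 179.3]), 0.79)]
top [(array([424.9, 215.5]), 0.94)]
grey_stay_grip
scene [(array([282.8, 190.1]), 0.73)]
top []
grey_lid
scene [(array([251. , 175.4]), 0.55), (array([289.7, 187.2]), 0.26)]
top [(array([425.3, 217.7]), 0.81)]
blue_lid
scene [(array([382.7, 237.6]), 0.81)]
top [(array([242.1, 200.5]), 0.89)]
{'t': np.float64(0.5), 'joints': array([ 1.304,  0.353,  1.633, -0.   ,  1.155, -0.002]), 'joint_vel': array([-0.001,  0.   , -0.001, -0.001, -0.   , -0.002]), 'joint_efforts': array([-1.0000e-03, -6.0470e+01, -3.4218e+01, -0.0000e+00,  2.0000e-03,
       -0.0000e+00]), 'tcp_pos': array([0.164, 0.603, 0.231]), 'ee_rot': array([ 0.701,  0.093,  0.701, -0.093]), 'contact_force': array([-0.224,  0.799, -0.825]), 'ft_torque': array([0.003, 0.01 , 0.023]), 'finger_gap': np.float64(0.086)}
```

View pics/s0.png

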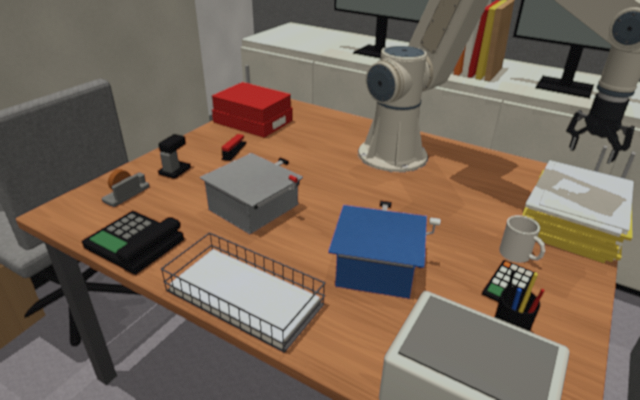

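View pics/t0.png

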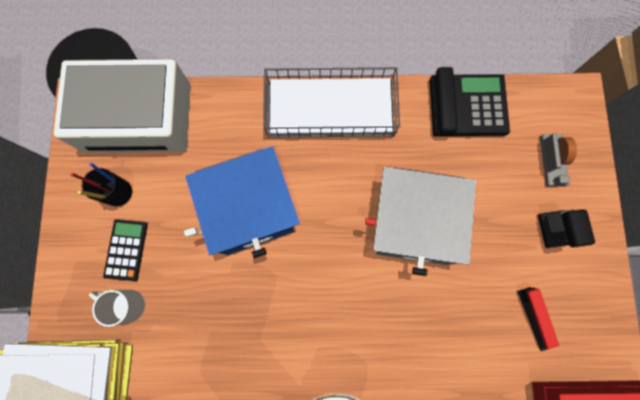

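The scene view shows the grey lid at about (250,178), its black pull at (283,162) and the red grip at (295,181). In the top view the pull is at (419,271) and the grip at (371,222). For the pull the detector reported the lid body instead. I'll zoom in to get exact pixels.

```bash
python3 - <<'E'
import cv2,numpy as np
s=cv2.imread('pics/s0.png');t=cv2.imread('pics/t0.png')
a=cv2.resize(s[140:240,190:320],None,fx=6,fy=6,interpolation=cv2.INTER_CUBIC)
b=cv2.resize(t[160:285,350:485],None,fx=4.7,fy=4.7,interpolation=cv2.INTER_CUBIC)
cv2.imwrite('pics/s0z.png',a[:600,:800]);cv2.imwrite('pics/t0z.png',b[:600])
def cent(im,m,x0,x1,y0,y1):
    ys,xs=np.nonzero(m[y0:y1,x0:x1]);print(xs.mean()+x0,ys.mean()+y0,len(xs),xs.min()+x0,xs.max()+x0,ys.min()+y0,ys.max()+y0)
for im,g,p in ((s,(280,310,165,200),(270,295,150,172)),(t,(355,385,210,235),(405,435,262,280))):
    f=im.astype(int); red=(f[...,2]>130)&(f[...,1]<70)&(f[...,0]<80); blk=f.max(2)<50
    cent(im,red,*g);cent(im,blk,*p)
E
```

```text
292.0 177.5 18 289 295 176 179
284.25 161.125 16 280 287 159 163
370.9259259259259 221.64814814814815 54 366 375 218 225
419.01960784313724 271.2156862745098 51 413 425 268 274
```

View pics/s0z.png

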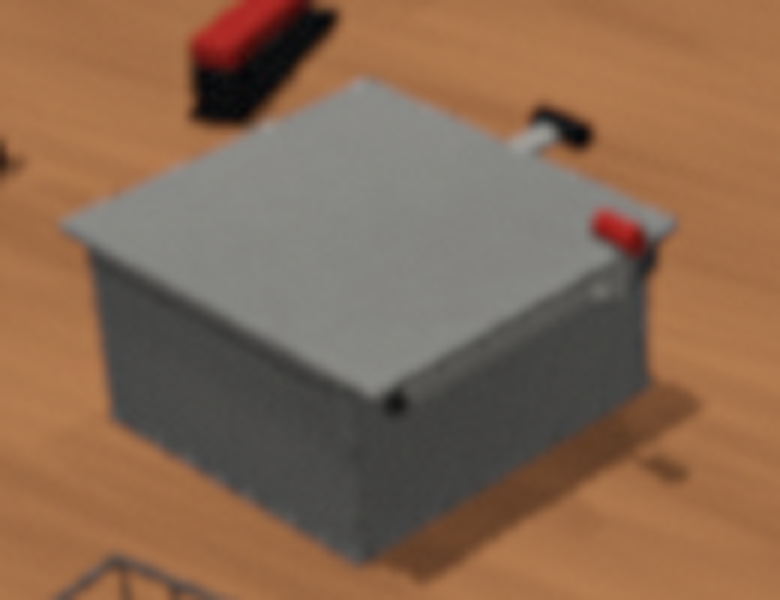

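View pics/t0z.png

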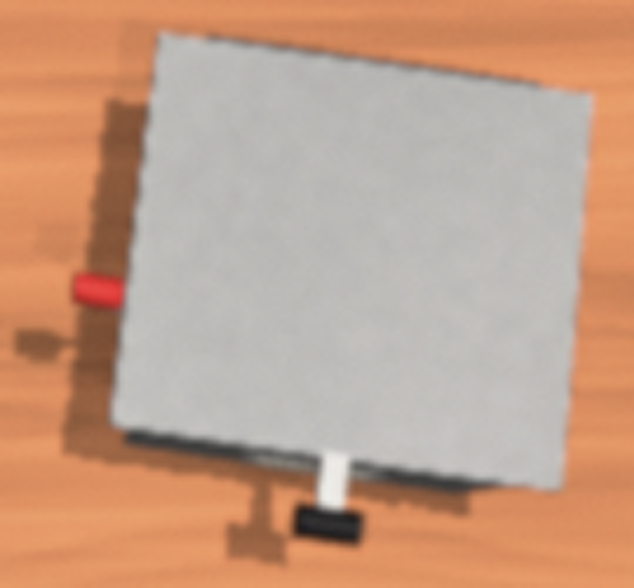

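```bash
python3 - <<'E'
from h import *
s=cap('scene');t=cap('top')
zs=lambda x,y:(190+x/6-.4,140+y/6-.4)
zt=lambda x,y:(350+x/4.7-.4,160+y/4.7-.4)
L={'pull':((560,127),(328,524)),'grip':((619,232),(100,291)),'FL':((678,224),(112,425)),'FR':((365,78),(563,490)),'BR':((62,224),(593,96)),'BL':((375,393),(160,33)),'pullA':((588,136),(295,520)),'pullB':((535,115),(362,529))}
X={}
for k,(a,b) in L.items():
    x=X[k]=tri(s,zs(*a),t,zt(*b)); print(k,x.round(4),'err',np.abs(proj(s,x)-zs(*a)).max().round(2),np.abs(proj(t,x)-zt(*b)).max().round(2))
for a,b in (('FR','FL'),('BR','BL'),('FL','BL'),('FR','BR')):
    v=X[b]-X[a];print(a,b,np.linalg.norm(v).round(3),np.arctan2(v[1],v[0]))
c=np.mean([X[k] for k in('FL','FR','BR','BL')],0);print(c)
ax=(X['BL']+X['BR']-X['FL']-X['FR']);print('xaxis ang',np.arctan2(ax[1],ax[0]), 'yaxis', np.arctan2(*(X['FL']+X['BL']-X['FR']-X['BR'])[[1,0]]))
E
```

```text
pull [ 0.4095 -0.1933  0.1048] err 0.05 0.07
grip [ 0.5197 -0.0827  0.1336] err 0.31 0.42
FL [ 0.4581 -0.0902  0.1047] err 0.19 0.26
FR [ 0.4242 -0.3074  0.1066] err 0.08 0.13
BR [ 0.6194 -0.3371  0.1058] err 0.46 0.6
BL [ 0.6547 -0.1205  0.1071] err 0.4 0.48
pullA [ 0.4109 -0.1761  0.1056] err 0.37 0.55
pullB [ 0.4072 -0.2099  0.1056] err 0.11 0.17
FR FL 0.22 1.4161451765065896
BR BL 0.219 1.4095637343844527
FL BL 0.199 -0.15325937667109327
FR BR 0.197 -0.1512739290725851
[ 0.53908997 -0.21380528  0.10604976]
xaxis ang -0.15227026777837085 yaxis 1.4128573417198553
```

```bash
cat >> h.py <<'E'
from scipy.spatial.transform import Rotation as Ro
def cur(s=None):
    s=s or r.state(); q=s['ee_rot']; return np.array(s['tcp_pos']),Ro.from_quat([q[1],q[2],q[3],q[0]])
def rel(p0,R0,p,R):
    return np.round(R0.inv().apply(np.array(p)-p0)/.08,3), np.round((R0.inv()*R).as_rotvec()/2,3)
psi=-0.154
xl=np.array([np.cos(psi),np.sin(psi),0]);yl=np.array([-np.sin(psi),np.cos(psi),0]);zl=np.array([0,0,1.])
def down(sgn=1):
    y=sgn*yl; x=-zl; return Ro.from_matrix(np.c_[x,y,np.cross(x,y)])
E
python3 - <<'E'
from h import *
p,R=cur();print(R.as_matrix().round(3))
for s in(1,-1):print(rel(p,R,[.409,-.1935,.2],down(s)))
E
```

```text
[[ 0.     0.262  0.965]
 [ 0.     0.965 -0.262]
 [-1.     0.    -0.   ]]
(array([ 0.391, -8.809,  5.567]), array([-0.055, -0.   , -0.   ]))
(array([ 0.391, -8.809,  5.567]), array([ 1.515, -0.   ,  0.   ]))
```

>>> carry_out:
  dp:
    - [0,-1,0.63]
    - [0,-1,0.63]
    - [0,-1,0.63]
  angular:
    - [-0.055,0,0]
    - [-0.055,0,0]
    - [-0.055,0,0]
  jaw: 0.75

```text
t: 0.85
tcp_pos: [0.1917, 0.508, 0.2305]
ee_rot: [0.705, 0.053, 0.705, -0.056]
contact_force: [-0.0, 0.5, -0.7]
finger_gap: 0.064
```

```bash
python3 - <<'E'
from h import *
p,R=cur();print(p,R.as_matrix().round(3),r.state()['finger_gap'])
print(rel(p,R,[.409,-.1935,.2],down(1)))
E
```

```text
[0.19167917 0.507959   0.23054551] [[-0.     0.154  0.988]
 [-0.004  0.988 -0.154]
 [-1.    -0.004  0.   ]] 0.06403810937912507
(array([ 0.417, -8.243,  4.035]), array([-0.   ,  0.   ,  0.002]))
```

>>> carry_out:
  dp:
    - [0,-0.4,0.2]
    - [0,-0.9,0.45]
    - [0,-1,0.49]
  angular:
    - [0,0,0]
    - [0,0,0]
    - [0,0,0]

```text
t: 1.1
tcp_pos: [0.218, 0.4233, 0.2309]
ee_rot: [0.705, 0.054, 0.705, -0.056]
contact_force: [-0.3, 0.4, 0.5]
finger_gap: 0.0639
```

>>> carry_out:
  dp:
    - [0,-0.4,0.2]
    - [0,-0.9,0.45]
    - [0,-1,0.49]
  angular:
    - [0,0,0]
    - [0,0,0]
    - [0,0,0]

```text
t: 1.35
tcp_pos: [0.2443, 0.3388, 0.2311]
ee_rot: [0.705, 0.054, 0.705, -0.056]
contact_force: [0.4, 0.6, -0.9]
finger_gap: 0.0643
```

>>> carry_out:
  dp:
    - [0,-0.4,0.2]
    - [0,-0.9,0.45]
    - [0,-1,0.49]
  angular:
    - [0,0,0]
    - [0,0,0]
    - [0,0,0]

```text
t: 1.6
tcp_pos: [0.2708, 0.2542, 0.2313]
ee_rot: [0.705, 0.055, 0.705, -0.056]
contact_force: [-0.1, 0.5, -0.9]
finger_gap: 0.0645
```

>>> carry_out:
  dp:
    - [0,-0.4,0.2]
    - [0,-0.9,0.45]
    - [0,-1,0.49]
  angular:
    - [0,0,0]
    - [0,0,0]
    - [0,0,0]

```text
t: 1.85
tcp_pos: [0.2977, 0.1693, 0.2315]
ee_rot: [0.705, 0.055, 0.705, -0.056]
contact_force: [-0.1, -0.0, -0.1]
finger_gap: 0.0641
```

>>> carry_out:
  dp:
    - [0,-0.4,0.2]
    - [0,-0.9,0.45]
    - [0,-1,0.49]
  angular:
    - [0,0,0]
    - [0,0,0]
    - [0,0,0]

```text
t: 2.1
tcp_pos: [0.3247, 0.084, 0.2318]
ee_rot: [0.706, 0.055, 0.704, -0.056]
contact_force: [0.8, 0.2, 0.5]
finger_gap: 0.0642
```

>>> carry_out:
  dp:
    - [0,-0.4,0.2]
    - [0,-0.9,0.45]
    - [0,-1,0.49]
  angular:
    - [0,0,0]
    - [0,0,0]
    - [0,0,0]

```text
t: 2.35
tcp_pos: [0.3516, -0.0014, 0.232]
ee_rot: [0.706, 0.055, 0.704, -0.056]
contact_force: [-0.6, 0.1, 0.7]
finger_gap: 0.0642
```

>>> carry_out:
  dp:
    - [0,-0.4,0.2]
    - [0,-0.9,0.45]
    - [0,-1,0.49]
  angular:
    - [0,0,0]
    - [0,0,0]
    - [0,0,0]

```text
t: 2.6
tcp_pos: [0.3784, -0.0868, 0.2321]
ee_rot: [0.706, 0.055, 0.704, -0.056]
contact_force: [-0.6, -0.3, 1.3]
finger_gap: 0.0643
```

>>> carry_out:
  dp:
    - [0,-0.4,0.2]
    - [0,-0.9,0.45]
    - [0,-1,0.49]
    - [0,-1,0.49]
  angular:
    - [0,0,0]
    - [0,0,0]
    - [0,0,0]
    - [0,0,0]

```text
t: 2.93
tcp_pos: [0.4038, -0.1704, 0.2315]
ee_rot: [0.705, 0.056, 0.704, -0.056]
contact_force: [0.3, 0.3, -0.7]
finger_gap: 0.0639
```

```bash
python3 - <<'E'
from h import *
p,R=cur();print(p,R.as_matrix().round(3),r.state()['finger_gap'],r.state()['joints'])
print(rel(p,R,[.409,-.1935,.105-.019],down(1)))
E
```

```text
[ 0.40384556 -0.17043845  0.23152955] [[ 0.001  0.158  0.987]
 [-0.001  0.987 -0.158]
 [-1.    -0.001  0.001]] 0.06387868324858886 [-4.02580566e-01  5.49569419e-02  2.01262540e+00 -2.92897449e-04
  1.07265777e+00 -1.81493731e+00]
(array([ 1.819, -0.273,  0.107]), array([-0.002,  0.001,  0.   ]))
```

>>> carry_out:
  dp:
    - [0.3,-0.27,0.11]
    - [0.7,-0.27,0.11]
    - [0.9,-0.27,0.11]
    - [0.9,-0.27,0.11]
  angular:
    - [0,0,0]
    - [0,0,0]
    - [0,0,0]
    - [0,0,0]

```text
t: 3.27
tcp_pos: [0.4055, -0.1887, 0.1563]
ee_rot: [0.703, 0.056, 0.707, -0.054]
contact_force: [-1.7, 0.5, 0.8]
finger_gap: 0.064
```

```bash
python3 - <<'E'
from h import *
cap('scene','s1');t=cap('top','t1')
b=cv2.resize(t['color'][160:285,350:485],None,fx=4.7,fy=4.7,interpolation=cv2.INTER_CUBIC)
a=cv2.imread('pics/s1.png')[90:240,190:360]
cv2.imwrite('pics/c1.png',cv2.resize(a,None,fx=4,fy=4,interpolation=cv2.INTER_CUBIC))
p,R=cur()
print(p,rel(p,R,[.409,-.1935,.105-.019-.003],down(1)))
E
```

```text
[ 0.40763025 -0.18962687  0.15939584] (array([ 0.955, -0.046,  0.026]), array([-0.   , -0.001, -0.   ]))
```

View pics/c1.png

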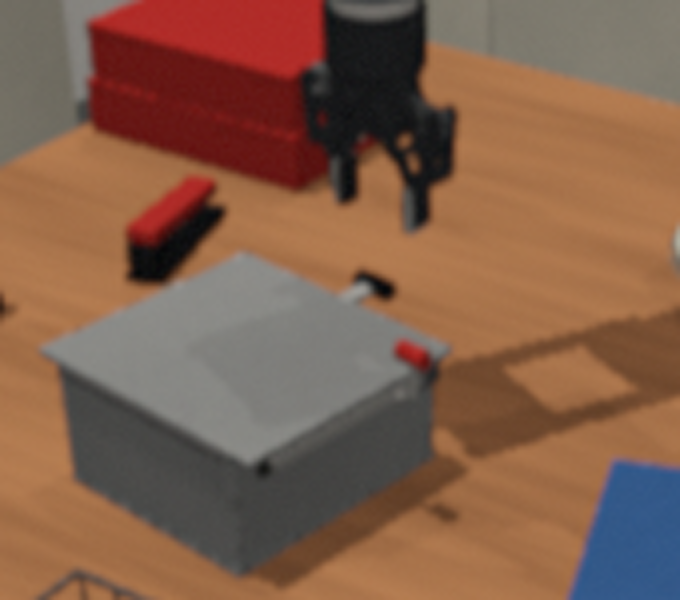

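The fingers (crop (345,190) and (415,220)) straddle the line down to the pull at (375,285). I'll descend and close.

>>> carry_out:
  dp:
    - [0.4,-0.04,0.03]
    - [0.8,-0.04,0.03]
    - [0.95,-0.04,0.03]
    - [0.95,-0.04,0.03]
    - [0.95,-0.04,0.03]
  angular:
    - [0,0,0]
    - [0,0,0]
    - [0,0,0]
    - [0,0,0]
    - [0,0,0]

```text
t: 3.78
tcp_pos: [0.4104, -0.1939, 0.0843]
ee_rot: [0.705, 0.054, 0.705, -0.055]
contact_force: [0.4, 0.0, 0.8]
finger_gap: 0.0639
```

>>> carry_out:
  dp:
    - [0,0,0]
    - [0,0,0]
    - [0,0,0]
    - [0,0,0]
    - [0,0,0]
    - [0,0,0]
    - [0,0,0]
    - [0,0,0]
  angular:
    - [0,0,0]
    - [0,0,0]
    - [0,0,0]
    - [0,0,0]
    - [0,0,0]
    - [0,0,0]
    - [0,0,0]
    - [0,0,0]
  jaw: 0
  newtons: 40

```text
t: 4.45
tcp_pos: [0.4109, -0.1938, 0.0849]
ee_rot: [0.706, 0.055, 0.704, -0.055]
contact_force: [0.9, 7.2, 10.9]
finger_gap: 0.0308
```

```bash
python3 - <<'E'
from h import *
s=r.state();p,R=cur(s);print(p,R.as_matrix().round(3),s['finger_gap'],s['contact_force'])
g=p.copy() 
th=0
for th in np.arange(0,1.27,.08).round(2):
    d=232*(1-np.cos(th))+3*np.sin(th); z=232*np.sin(th)+3*np.cos(th)-3
    print(th, rel(p,R,p+(d*xl+z*zl)/1000,R)[0])
E
```

```text
[ 0.41092555 -0.19375923  0.08493865] [[ 0.003  0.155  0.988]
 [ 0.     0.988 -0.155]
 [-1.     0.001  0.003]] 0.03082476997271467 [ 0.94239091  7.1571441  10.89664349]
0.0 [0. 0. 0.]
0.08 [-0.232  0.     0.013]
0.16 [-0.461  0.     0.044]
0.24 [-0.688  0.001  0.094]
0.32 [-0.91   0.001  0.161]
0.4 [-1.126e+00  1.000e-03  2.470e-01]
0.48 [-1.334e+00  1.000e-03  3.490e-01]
0.56 [-1.533  0.002  0.467]
0.64 [-1.723  0.002  0.601]
0.72 [-1.901  0.002  0.75 ]
0.8 [-2.067  0.003  0.912]
0.88 [-2.219  0.003  1.087]
0.96 [-2.356  0.004  1.274]
1.04 [-2.479  0.004  1.471]
1.12 [-2.585  0.004  1.677]
1.2 [-2.674  0.005  1.891]
```

>>> carry_out:
  dp:
    - [-0.12,0,0.005]
    - [-0.23,0,0.013]
    - [-0.35,0,0.03]
    - [-0.46,0,0.044]
    - [-0.58,0,0.067]
    - [-0.69,0,0.094]
    - [-0.8,0,0.125]
    - [-0.91,0,0.16]
  angular:
    - [0,0,0]
    - [0,0,0]
    - [0,0,0]
    - [0,0,0]
    - [0,0,0]
    - [0,0,0]
    - [0,0,0]
    - [0,0,0]

```text
t: 5.12
tcp_pos: [0.4228, -0.1956, 0.1571]
ee_rot: [0.705, 0.055, 0.705, -0.055]
contact_force: [4.1, 4.0, -5.0]
finger_gap: 0.0313
```

>>> carry_out:
  dp:
    - [-0.11,0,0.04]
    - [-0.22,0,0.085]
    - [-0.32,0,0.135]
    - [-0.42,0,0.19]
    - [-0.52,0,0.245]
    - [-0.62,0,0.305]
    - [-0.72,0,0.37]
    - [-0.81,0,0.44]
  angular:
    - [0,0,0]
    - [0,0,0]
    - [0,0,0]
    - [0,0,0]
    - [0,0,0]
    - [0,0,0]
    - [0,0,0]
    - [0,0,0]

```text
t: 5.78
tcp_pos: [0.4567, -0.201, 0.2214]
ee_rot: [0.704, 0.055, 0.706, -0.054]
contact_force: [-1.3, 4.9, -3.3]
finger_gap: 0.0315
```

```bash
python3 - <<'E'
from h import *
s=r.state();p,R=cur(s);print(p,s['finger_gap'],s['contact_force'],s['ft_torque'])
p0=np.array([.41092,-.19376,.08494]);H=p0+.232*xl-.003*zl
v=p-H;print('theta',np.arctan2(v[2],-v@xl)-np.arctan2(3,232),'rad',np.hypot(v[2],v@xl), 'lat',v@yl)
cap('scene','s2')
E
```

```text
[ 0.45671704 -0.20097371  0.22141131] 0.03147979598897416 [-1.29652695  4.85769963 -3.29903893] [ 0.83650194  0.45799378 -0.07857562]
theta 0.6314062891631568 rad 0.23219360884231846 lat -0.00010344240918043871
```

View pics/s2.png

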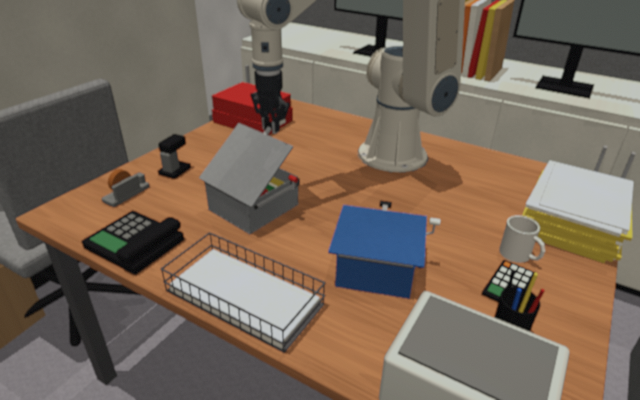

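The lid is following: it is about half open, with the gripper holding the pull near (272,118). I'll continue along the arc.

>>> carry_out:
  dp:
    - [-0.1,0,0.075]
    - [-0.19,0,0.155]
    - [-0.28,0,0.235]
    - [-0.36,0,0.32]
    - [-0.44,0,0.405]
    - [-0.51,0,0.49]
    - [-0.58,0,0.585]
    - [-0.64,0,0.675]
  angular:
    - [0,0,0]
    - [0,0,0]
    - [0,0,0]
    - [0,0,0]
    - [0,0,0]
    - [0,0,0]
    - [0,0,0]
    - [0,0,0]

```text
t: 6.5
tcp_pos: [0.5105, -0.2095, 0.273]
ee_rot: [0.704, 0.055, 0.706, -0.054]
contact_force: [-3.0, 4.9, -1.4]
finger_gap: 0.0309
```

>>> carry_out:
  dp:
    - [-0.065,0,0.1]
    - [-0.123,0,0.2]
    - [-0.18,0,0.3]
    - [-0.23,0,0.4]
    - [-0.275,0,0.5]
    - [-0.315,0,0.6]
    - [-0.34,0,0.68]
    - [-0.34,0,0.68]
    - [-0.34,0,0.68]
  angular:
    - [0,0,0]
    - [0,0,0]
    - [0,0,0]
    - [0,0,0]
    - [0,0,0]
    - [0,0,0]
    - [0,0,0]
    - [0,0,0]
    - [0,0,0]

```text
t: 7.25
tcp_pos: [0.5652, -0.2182, 0.3004]
ee_rot: [0.706, 0.055, 0.704, -0.055]
contact_force: [-0.6, 5.4, 2.0]
finger_gap: 0.0318
```

```bash
python3 - <<'E'
from h import *
s=r.state();p,R=cur(s);print(p,s['finger_gap'],s['contact_force'],s['ft_torque'])
p0=np.array([.41092,-.19376,.08494]);H=p0+.232*xl-.003*zl
v=p-H;print('theta',np.arctan2(v[2],-v@xl)-np.arctan2(3,232),'rad',np.hypot(v[2],v@xl), 'lat',v@yl)
d=cap('scene','s3');t=cap('top','t3')
a=np.hstack([cv2.resize(d['color'][60:240,180:330],None,fx=2.6,fy=2.6),cv2.resize(t['color'][130:310,340:490],None,fx=2.6,fy=2.6)])
cv2.imwrite('pics/c3.png',a)
E
```

```text
[ 0.56520118 -0.21821368  0.30039377] 0.031754977973129025 [-0.62196613  5.35548554  1.95829639] [ 0.82528909  0.32286649 -0.06123696]
theta 1.223906274374797 rad 0.23122873839659472 lat -0.0004987808494628883
```

View pics/c3.png

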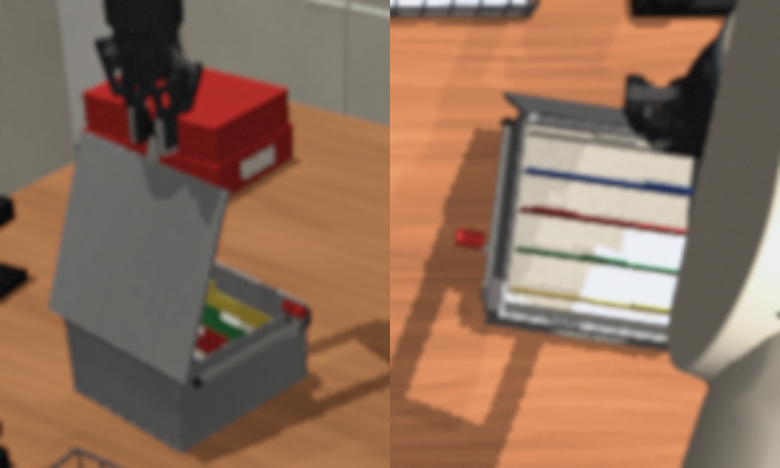

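The scene crop shows the lid steep, at about 1.22 rad, with the stay still lying down and the red grip at (295,310). I'll release and lift clear.

>>> carry_out:
  dp:
    - [0,0,0]
    - [0,0,0]
    - [0,0,0]
    - [0,0,0]
    - [0,0,0]
    - [-0.2,0,0]
    - [-0.5,0,0]
    - [-0.8,0,0]
    - [-0.8,0,0]
  angular:
    - [0,0,0]
    - [0,0,0]
    - [0,0,0]
    - [0,0,0]
    - [0,0,0]
    - [0,0,0]
    - [0,0,0]
    - [0,0,0]
    - [0,0,0]
  jaw: 0.75

```text
t: 8.1
tcp_pos: [0.566, -0.2191, 0.3683]
ee_rot: [0.707, 0.054, 0.703, -0.056]
contact_force: [-0.3, -0.4, 0.9]
finger_gap: 0.064
```

```bash
python3 - <<'E'
from h import *
s=r.state();p,R=cur(s);print(p,s['finger_gap'],s['contact_force'])
g=np.array([.5197,-.0827,.1336])
print(rel(p,R,g+[0,0,.17],down(1)),rel(p,R,g+[0,0,-.019],down(1)))
d=cap('scene','s4');t=cap('top','t4')
a=np.hstack([cv2.resize(d['color'][60:240,180:330],None,fx=2.6,fy=2.6),cv2.resize(t['color'][130:310,340:490],None,fx=2.6,fy=2.6)])
cv2.imwrite('pics/c4.png',a)
E
```

```text
[ 0.56598909 -0.21911119  0.3683183 ] 0.06403123225870035 [-0.32410294 -0.43571938  0.85519076]
(array([ 0.8  ,  1.597, -0.84 ]), array([-0.   ,  0.003,  0.001])) (array([ 3.163,  1.601, -0.857]), array([-0.   ,  0.003,  0.001]))
```

View pics/c4.png

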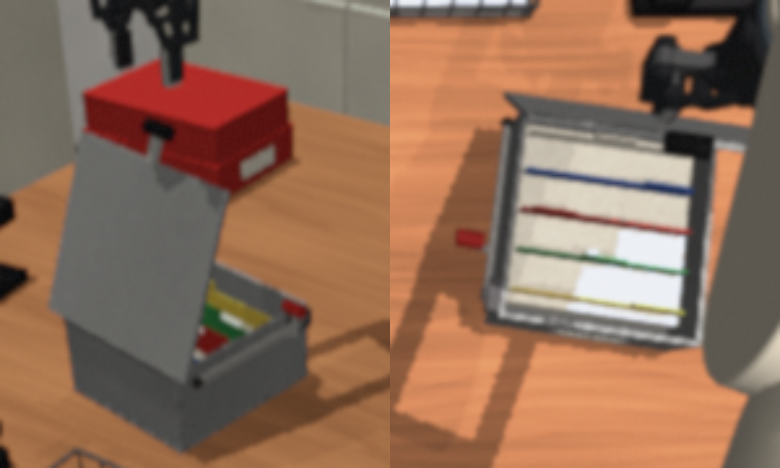

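The lid stays open on its own, with the pull at (158,130) in the crop. Next I'll move over to the stay grip.

>>> carry_out:
  dp:
    - [0,0.2,-0.4]
    - [0,0.5,-0.8]
    - [0,0.9,-0.86]
    - [0,1,-0.86]
  angular:
    - [0,0,0]
    - [0,0,0]
    - [0,0,0]
    - [0,0,0]
  jaw: 0.55

```text
t: 8.53
tcp_pos: [0.5065, -0.1256, 0.3622]
ee_rot: [0.704, 0.055, 0.706, -0.054]
contact_force: [0.0, -0.1, -0.4]
finger_gap: 0.047
```

>>> carry_out:
  dp:
    - [0.2,0.5,0]
    - [0.6,0.6,0]
    - [1,0.6,0]
    - [1,0.6,0]
  angular:
    - [0,0,0]
    - [0,0,0]
    - [0,0,0]
    - [0,0,0]

```text
t: 8.87
tcp_pos: [0.5126, -0.08, 0.2769]
ee_rot: [0.701, 0.054, 0.709, -0.054]
contact_force: [-1.6, 0.4, -1.3]
finger_gap: 0.0473
```

>>> carry_out:
  dp:
    - [0.4,0,0]
    - [0.8,0,0]
    - [1,0,0]
    - [1,0,0]
    - [1,0,0]
  angular:
    - [0,0,0]
    - [0,0,0]
    - [0,0,0]
    - [0,0,0]
    - [0,0,0]

```text
t: 9.28
tcp_pos: [0.5161, -0.0817, 0.2036]
ee_rot: [0.704, 0.055, 0.705, -0.055]
contact_force: [0.5, 0.2, 0.7]
finger_gap: 0.0471
```

```bash
python3 - <<'E'
from h import *
s=r.state();p,R=cur(s);print(p,s['finger_gap'],s['contact_force'])
d=cap('scene','s5');t=cap('top','t5')
# re-measure grip
def red(im,x0,x1,y0,y1):
    f=im[y0:y1,x0:x1].astype(int);m=(f[...,2]>110)&(f[...,1]<80)&(f[...,0]<80)
    n,l,st,c=cv2.connectedComponentsWithStats(m.astype(np.uint8));return [(c[i]+[x0,y0],st[i,4]) for i in range(1,n) if st[i,4]>4]
print(red(d['color'],280,310,165,200),red(t['color'],355,385,210,235))
print([(b['xy'],b['conf']) for c in('scene','top') for b in eyes.boxes_of(c,'grey_stay_grip')])
g=np.array([.5197,-.0827,.1336]);print(proj(d,g),proj(t,g))
print(rel(p,R,g+[0,0,-.019],down(1)))
a=np.hstack([cv2.resize(d['color'][60:240,200:350],None,fx=2.6,fy=2.6),cv2.resize(t['color'][130:310,340:490],None,fx=2.6,fy=2.6)])
cv2.imwrite('pics/c5.png',a)
E
```

```text
[ 0.51607521 -0.08165805  0.20355272] 0.04705555031654085 [0.50450249 0.16846954 0.74600579]
[(array([291.38461538, 177.11538462]), np.int32(26))] []
[([284.9, 189.0], 0.49), ([483.3, 185.0], 0.22)]
[[292.45768539 178.20080378]] [[370.44700779 221.74755893]]
(array([ 1.112, -0.006,  0.048]), array([-0.001, -0.001,  0.   ]))
```

View pics/c5.png

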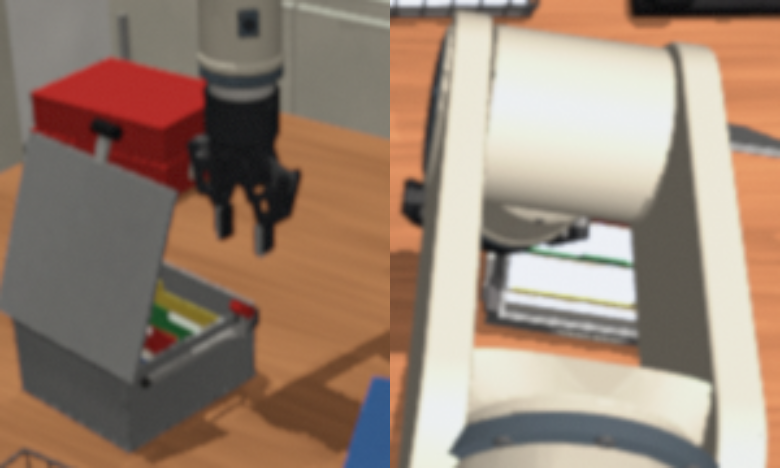

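>>> carry_out:
  dp:
    - [0.15,0,0.03]
    - [0.3,0,0.06]
    - [0.45,0,0.09]
    - [0.6,0,0.09]
    - [0.7,0,0.09]
    - [0.7,0,0.09]
  angular:
    - [0,-0.05,0]
    - [0,-0.1,0]
    - [0,-0.1,0]
    - [0,-0.1,0]
    - [0,-0.1,0]
    - [0,-0.1,0]

```text
t: 9.98
tcp_pos: [0.5228, -0.0822, 0.1468]
ee_rot: [0.772, 0.049, 0.631, -0.06]
contact_force: [0.3, 0.0, 0.2]
finger_gap: 0.0472
```

```bash
python3 - <<'E'
from h import *
s=r.state();p,R=cur(s);print(p,s['finger_gap'],s['contact_force'])
g=np.array([.5197,-.0827,.1336])
Rt=down(1)*Ro.from_rotvec([0,-.2,0]); print(rel(p,R,g+.019*Rt.as_matrix()[:,0],Rt))
d=cap('scene','s6')
cv2.imwrite('pics/c6.png',cv2.resize(d['color'][90:220,200:350],None,fx=4.5,fy=4.5,interpolation=cv2.INTER_CUBIC))
E
```

```text
[ 0.5227578  -0.08224604  0.14679849] 0.047207296234949285 [0.34014913 0.00840883 0.22466511]
(array([ 0.392, -0.011, -0.069]), array([-0.   , -0.001,  0.   ]))
```

View pics/c6.png

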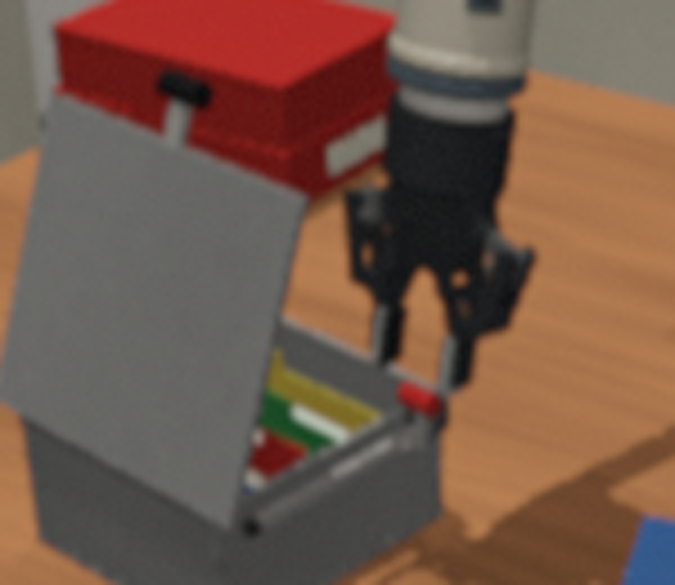

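The fingers at (385,350) and (455,380) straddle the red grip at (418,398). I'll go down the rest of the way and pinch.

>>> carry_out:
  dp:
    - [0.2,-0.01,-0.07]
    - [0.39,-0.01,-0.07]
    - [0.39,-0.01,-0.07]
    - [0.39,-0.01,-0.07]
  angular:
    - [0,0,0]
    - [0,0,0]
    - [0,0,0]
    - [0,0,0]

```text
t: 10.37
tcp_pos: [0.524, -0.0832, 0.116]
ee_rot: [0.772, 0.049, 0.631, -0.06]
contact_force: [-0.1, 0.1, 0.9]
finger_gap: 0.0469
```

>>> carry_out:
  dp:
    - [0,0,0]
    - [0,0,0]
    - [0,0,0]
    - [0,0,0]
    - [0,0,0]
    - [0,0,0]
    - [0,0,0]
  angular:
    - [0,0,0]
    - [0,0,0]
    - [0,0,0]
    - [0,0,0]
    - [0,0,0]
    - [0,0,0]
    - [0,0,0]
  jaw: 0
  newtons: 25

```text
t: 10.95
tcp_pos: [0.5246, -0.0831, 0.1168]
ee_rot: [0.773, 0.049, 0.63, -0.06]
contact_force: [-2.0, 3.1, 7.5]
finger_gap: 0.0229
```

```bash
python3 - <<'E'
from h import *
s=r.state();p,R=cur(s);print(p,s['finger_gap'],s['contact_force'],s['ft_torque'])
d=cap('scene','s7')
cv2.imwrite('pics/c7.png',cv2.resize(d['color'][90:220,200:350],None,fx=4.5,fy=4.5,interpolation=cv2.INTER_CUBIC))
for th in np.arange(0,.9,.085):
    c,sn=np.cos(th),np.sin(th); x=40*c-45*sn-40; z=40*sn+45*c-45
    print(round(th,3),rel(p,R,p+(x*xl+z*zl)/1000,R)[0])
E
```

```text
[ 0.52459391 -0.08310085  0.11682591] 0.022886029851519177 [-1.98385371  3.07597355  7.45446896] [0.37651869 0.09515121 0.03922586]
0.0 [0. 0. 0.]
0.085 [-0.05 -0.   -0.04]
0.17 [-0.095 -0.    -0.085]
0.255 [-0.137 -0.    -0.133]
0.34 [-0.175 -0.    -0.185]
0.425 [-0.208 -0.    -0.239]
0.51 [-0.237 -0.    -0.297]
0.595 [-0.26  -0.    -0.356]
0.68 [-0.279 -0.    -0.417]
0.765 [-0.292 -0.    -0.48 ]
0.85 [-0.3   -0.    -0.543]
```

View pics/c7.png

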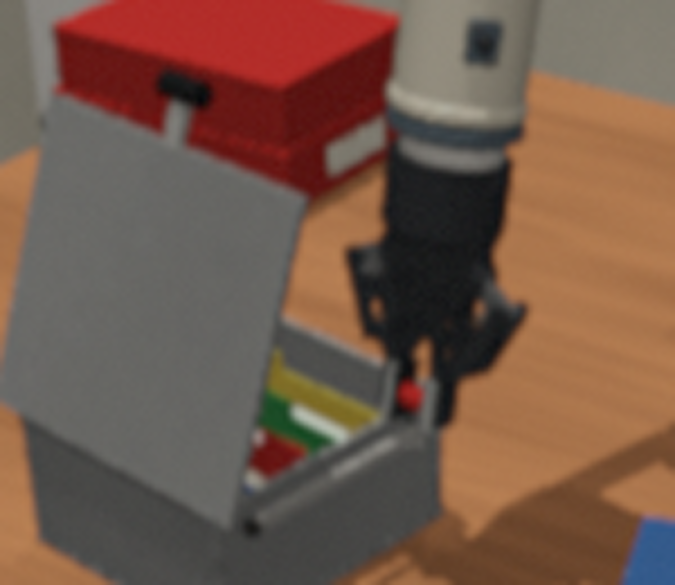

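The jaw closed to 22.9 mm with the red grip between the pads at (410,395). Now the arc that flips the stay.

>>> carry_out:
  dp:
    - [-0.025,0,-0.02]
    - [-0.05,0,-0.04]
    - [-0.095,0,-0.085]
    - [-0.137,0,-0.133]
    - [-0.175,0,-0.185]
    - [-0.208,0,-0.239]
    - [-0.237,0,-0.297]
    - [-0.26,0,-0.356]
    - [-0.279,0,-0.417]
    - [-0.292,0,-0.48]
    - [-0.298,0,-0.52]
    - [-0.3,0,-0.54]
    - [-0.3,0,-0.54]
    - [-0.3,0,-0.54]
  angular:
    - [0,0,0]
    - [0,0,0]
    - [0,0,0]
    - [0,0,0]
    - [0,0,0]
    - [0,0,0]
    - [0,0,0]
    - [0,0,0]
    - [0,0,0]
    - [0,0,0]
    - [0,0,0]
    - [0,0,0]
    - [0,0,0]
    - [0,0,0]

```text
t: 12.17
tcp_pos: [0.4788, -0.0759, 0.1319]
ee_rot: [0.773, 0.049, 0.63, -0.06]
contact_force: [3.2, 4.3, 6.4]
finger_gap: 0.0236
```

```bash
python3 - <<'E'
from h import *
s=r.state();p,R=cur(s);print(p,s['finger_gap'],s['contact_force'],s['ft_torque'])
p0=np.array([.52459,-.0831,.11683]);v=p-p0;a=40+1e3*v@xl;z=45+1e3*v[2];print('stay',np.arctan2(z,a)-np.arctan2(45,40),np.hypot(a,z))
d=cap('scene','s8')
cv2.imwrite('pics/c8.png',cv2.resize(d['color'][90:220,200:350],None,fx=4.5,fy=4.5,interpolation=cv2.INTER_CUBIC))
E
```

```text
[ 0.47875191 -0.07586068  0.13193016] 0.023626058670759398 [3.17239647 4.32247889 6.36912625] [ 0.50542383 -0.74046206  0.19161204]
stay 0.8328312962956272 60.44060369985056
```

View pics/c8.png

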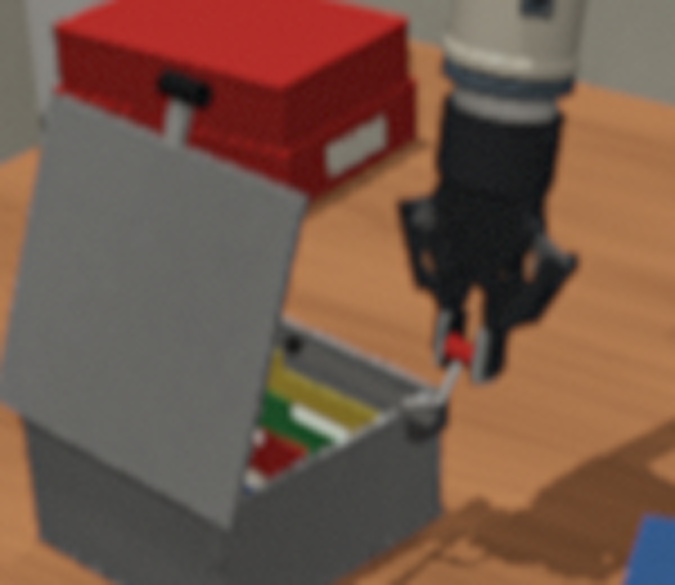

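The stay is up, about 0.83 rad by the tool's motion, with its rubber tip at (290,340) inside the lid. I'll release and back out.

>>> carry_out:
  dp:
    - [0,0,0]
    - [0,0,0]
    - [0,0,0]
    - [0,0,0]
    - [-0.1,0,0]
    - [-0.3,0,0]
    - [-0.6,0,0]
    - [-1,0,0]
    - [-1,0,0]
  angular:
    - [0,0,0]
    - [0,0,0]
    - [0,0,0]
    - [0,0,0]
    - [0,0,0]
    - [0,0,0]
    - [0,0,0]
    - [0,0,0]
    - [0,0,0]
  jaw: 0.45

```text
t: 12.97
tcp_pos: [0.4631, -0.0738, 0.2141]
ee_rot: [0.774, 0.049, 0.629, -0.06]
contact_force: [2.4, -0.2, 1.1]
finger_gap: 0.0385
```

>>> carry_out:
  dp:
    - [-0.4,0,-0.1]
    - [-0.8,0,-0.3]
    - [-0.9,0,-0.5]
    - [-0.9,0,-0.5]
  angular:
    - [0,0,0]
    - [0,0,0]
    - [0,0,0]
    - [0,0,0]

```text
t: 13.3
tcp_pos: [0.4069, -0.065, 0.2734]
ee_rot: [0.773, 0.049, 0.63, -0.06]
contact_force: [0.0, -0.0, -0.6]
finger_gap: 0.0384
```

```bash
python3 - <<'E'
from h import *
s=r.state();p,R=cur(s);print(p,s['finger_gap'],s['contact_force'],s['t'])
d=cap('scene','s9');t=cap('top','t9')
pt=lambda th: np.array([.4087,-.1935,.105])+.232*xl-.003*zl+(-.232*np.cos(th)+.003*np.sin(th))*xl+(.232*np.sin(th)+.003*np.cos(th))*zl
pv=np.array([.5197,-.0827,.1336])-.04*xl-.045*zl
gp=lambda th: pv+(.04*np.cos(th)-.045*np.sin(th))*xl+(.04*np.sin(th)+.045*np.cos(th))*zl
for th in(1.0,1.1,1.2,1.28):print('lid',th,proj(d,pt(th)))
for th in(.6,.75,.85):print('stay',th,proj(d,gp(th)),proj(t,gp(th)))
a=np.hstack([cv2.resize(d['color'][90:220,200:330],None,fx=3,fy=3,interpolation=cv2.INTER_CUBIC),cv2.resize(t['color'][160:290,355:485],None,fx=3,fy=3,interpolation=cv2.INTER_CUBIC)])
cv2.imwrite('pics/c9.png',a)
E
```

```text
[ 0.40688713 -0.0649693   0.27335816] 0.03843537121999525 [ 0.04899611 -0.03089347 -0.58062433] 13.3
lid 1.0 [[252.83811563 111.7397041 ]]
lid 1.1 [[246.93502966 109.97129202]]
lid 1.2 [[240.60879135 109.00801881]]
lid 1.28 [[235.27879559 108.85025006]]
stay 0.6 [[300.29153147 169.23902467]] [[369.44784385 235.20026541]]
stay 0.75 [[302.44762486 167.90686172]] [[368.97810704 239.22186944]]
stay 0.85 [[303.8741915  167.25858971]] [[368.62630076 241.94461887]]
```

View pics/c9.png

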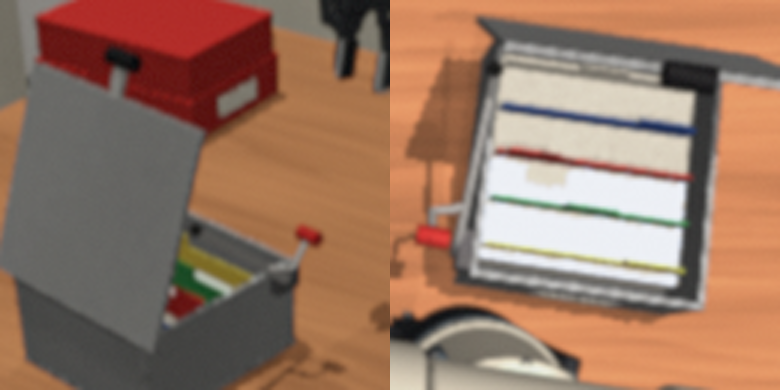

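View pics/s9.png

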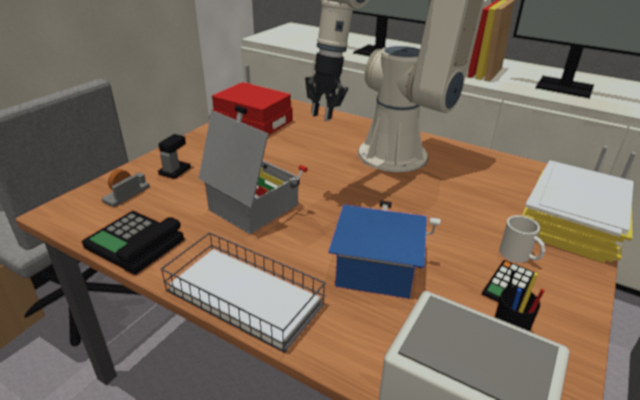

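```bash
python3 - <<'E'
from h import *
def red(im,x0,x1,y0,y1):
    f=im[y0:y1,x0:x1].astype(int);m=(f[...,2]>130)&(f[...,1]<70)&(f[...,0]<80)
    ys,xs=np.nonzero(m);return np.array([xs.mean()+x0,ys.mean()+y0]).round(2),len(xs)
for k in range(2):
    d=cap('scene');t=cap('top')
    a=red(d['color'],292,312,155,185);b=red(t['color'],355,385,225,255);print(a,b,tri(d,a[0],t,b[0]))
pv=np.array([.5197,-.0827,.1336])-.04*xl-.045*zl
X=tri(d,a[0],t,b[0]);v=X-pv;print('stay',np.arctan2(v[2],v@xl)-np.arctan2(45,40),np.hypot(v[2],v@xl))
# dense fit of angle in both views
best=min(np.arange(.4,1.0,.005),key=lambda th:sum(np.sum((proj(c,pv+(.04*np.cos(th)-.045*np.sin(th))*xl+(.04*np.sin(th)+.045*np.cos(th))*zl)[0]-q)**2) for c,q in((d,a[0]),(t,b[0]))));print(best)
E
```

```text
(array([302.05, 167.33]), 21) (array([369.24, 238.72]), 71) [ 0.4797482  -0.07687362  0.15091665]
(array([302. , 167.4]), 20) (array([369.27, 238.82]), 71) [ 0.47960856 -0.07705151  0.15055706]
stay 0.734444516665187 0.0619589475846829
0.7350000000000003
```

The pixel estimate gives about 0.74 rad, against 0.83 from the tool's motion. I'll settle this with the stay's rubber tip, which has a longer lever.

```bash
python3 - <<'E'
from h import *
d=cap('scene','s10');t=cap('top','t10')
c=np.array([.53909,-.2138,0]);pv0=np.array([.5197,-.0827,.1336])-.04*xl-.045*zl
for y in(.094,.098):
    pv=c+((pv0-c)@xl)*xl+y*yl; pv[2]=pv0[2]
    for L in(.145,.152): print(y,L,[(round(th,2),proj(d,pv+L*(np.cos(th)*xl+np.sin(th)*zl))[0].round(1),proj(t,pv+L*(np.cos(th)*xl+np.sin(th)*zl))[0].round(1)) for th in(0,.65,.75,.85)])
a=np.hstack([cv2.resize(d['color'][150:195,250:310],None,fx=9,fy=9,interpolation=cv2.INTER_CUBIC)])
cv2.imwrite('pics/c10.png',a)
cv2.imwrite('pics/c10t.png',cv2.resize(t['color'][160:255,355:410],None,fx=6,fy=6,interpolation=cv2.INTER_CUBIC))
E
```

```text
0.094 0.145 [(0, array([257.4, 203.2]), array([387. , 183.5])), (0.65, array([263.7, 171. ]), array([391.6, 187.1])), (0.75, array([266.1, 166.1]), array([392. , 190.2])), (0.85, array([268.7, 161.3]), array([392.2, 193.9]))]
0.094 0.152 [(0, array([255.5, 204.3]), array([387.3, 180.7])), (0.65, array([262.1, 170.4]), array([392.2, 184.2])), (0.75, array([264.6, 165.2]), array([392.6, 187.4])), (0.85, array([267.4, 160.2]), array([392.9, 191.2]))]
0.098 0.145 [(0, array([258.4, 203.7]), array([385.3, 183.3])), (0.65, array([264.8, 171.5]), array([389.8, 186.9])), (0.75, array([267.1, 166.6]), array([390.1, 189.9])), (0.85, array([269.8, 161.8]), array([390.4, 193.6]))]
0.098 0.152 [(0, array([256.6, 204.8]), array([385.7, 180.5])), (0.65, array([263.2, 170.9]), array([390.4, 184. ])), (0.75, array([265.7, 165.7]), array([390.8, 187.1])), (0.85, array([268.5, 160.7]), array([391., 191.]))]
```

View pics/c10.png

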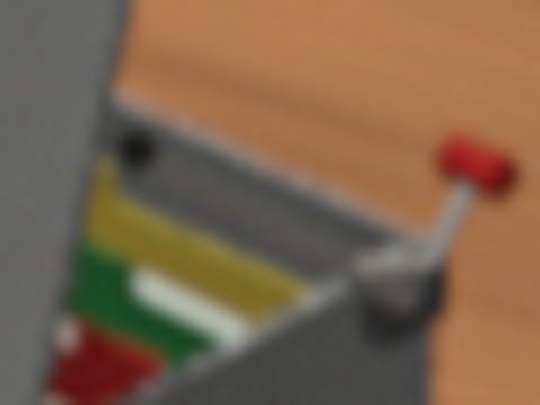

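View pics/c10t.png

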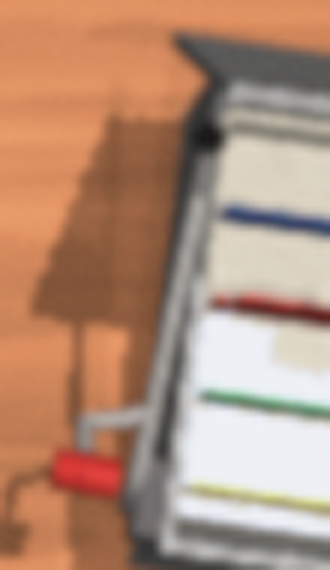

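The tip is at about (265,166) in the scene view, which also suggests roughly 0.72–0.75 rad. That passes but is short of the stop, so I'll pinch the grip again and push it fully home.

```bash
python3 - <<'E'
from h import *
s=r.state();p,R=cur(s);g=np.array([.478,-.0765,.151])
Rt=down(1)*Ro.from_rotvec([0,-.2,0]);q=g+.019*Rt.as_matrix()[:,0]
print(s['t'],rel(p,R,q-.08*Rt.as_matrix()[:,0],Rt),rel(p,R,q,Rt))
E
```

```text
13.7 (array([ 0.879, -0.006,  0.564]), array([-0.   , -0.001,  0.   ])) (array([ 1.879, -0.006,  0.565]), array([-0.   , -0.001,  0.   ]))
```

>>> carry_out:
  dp:
    - [0.2,0,0.3]
    - [0.5,0,0.5]
    - [0.88,0,0.56]
    - [0.88,0,0.56]
    - [0.88,0,0.56]
  angular:
    - [0,0,0]
    - [0,0,0]
    - [0,0,0]
    - [0,0,0]
    - [0,0,0]
  jaw: 0.5

```text
t: 14.12
tcp_pos: [0.4647, -0.0739, 0.2097]
ee_rot: [0.77, 0.049, 0.633, -0.06]
contact_force: [0.4, -0.7, 0.2]
finger_gap: 0.0429
```

>>> carry_out:
  dp:
    - [0.25,0,0]
    - [0.5,0,0]
    - [0.75,0,0]
    - [1,0,0]
    - [1,0,0]
    - [1,0,0]
  angular:
    - [0,0,0]
    - [0,0,0]
    - [0,0,0]
    - [0,0,0]
    - [0,0,0]
    - [0,0,0]

```text
t: 14.62
tcp_pos: [0.4811, -0.0765, 0.1336]
ee_rot: [0.772, 0.049, 0.631, -0.06]
contact_force: [-0.1, -0.1, -0.4]
finger_gap: 0.0426
```

>>> carry_out:
  dp:
    - [0,0,0]
    - [0,0,0]
    - [0,0,0]
    - [0,0,0]
    - [0,0,0]
    - [0,0,0]
    - [0,0,0]
  angular:
    - [0,0,0]
    - [0,0,0]
    - [0,0,0]
    - [0,0,0]
    - [0,0,0]
    - [0,0,0]
    - [0,0,0]
  jaw: 0
  newtons: 40

```text
t: 15.2
tcp_pos: [0.4826, -0.0764, 0.1349]
ee_rot: [0.773, 0.049, 0.63, -0.06]
contact_force: [-2.9, 3.9, 8.6]
finger_gap: 0.0229
```

>>> carry_out:
  dp:
    - [-0.01,0,-0.03]
    - [-0.01,0,-0.06]
    - [-0.02,0,-0.09]
    - [-0.02,0,-0.09]
    - [-0.02,0,-0.09]
  angular:
    - [0,0,0]
    - [0,0,0]
    - [0,0,0]
    - [0,0,0]
    - [0,0,0]

```text
t: 15.62
tcp_pos: [0.4759, -0.0754, 0.1348]
ee_rot: [0.773, 0.049, 0.629, -0.06]
contact_force: [3.6, 3.7, 0.6]
finger_gap: 0.0231
```

>>> carry_out:
  dp:
    - [0,0,-0.03]
    - [0,0,-0.06]
    - [0,0,-0.06]
    - [0,0,-0.06]
  angular:
    - [0,0,0]
    - [0,0,0]
    - [0,0,0]
    - [0,0,0]

```text
t: 15.95
tcp_pos: [0.4739, -0.0751, 0.1346]
ee_rot: [0.775, 0.049, 0.627, -0.06]
contact_force: [14.3, 2.4, -5.4]
finger_gap: 0.0229
```

```bash
python3 - <<'E'
from h import *
s=r.state();p,R=cur(s);print(p,s['contact_force'],s['ft_torque'])
d=cap('scene','s11')
cv2.imwrite('pics/c11.png',cv2.resize(d['color'][150:195,250:310],None,fx=9,fy=9,interpolation=cv2.INTER_CUBIC))
E
```

```text
[ 0.47385425 -0.07512098  0.13463748] [14.31981708  2.36864507 -5.39795476] [ 0.31809008 -2.03953638  0.10551958]
```

View pics/c11.png

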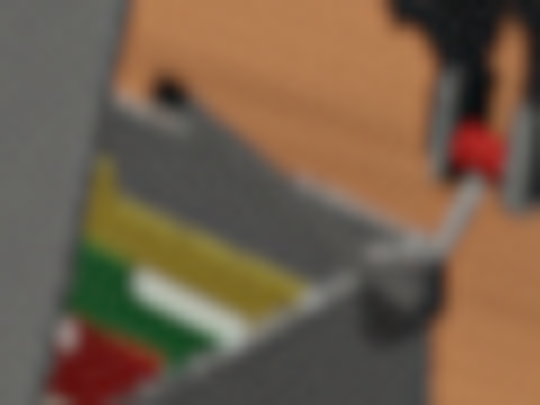

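The force rose to 14 N, so it's at the stop, and the tip moved to (269,160), matching 0.85 rad. I'll relieve the preload, release and withdraw.

>>> carry_out:
  dp:
    - [0,0,0.03]
    - [0,0,0.04]
    - [0,0,0.04]
  angular:
    - [0,0,0]
    - [0,0,0]
    - [0,0,0]

```text
t: 16.25
tcp_pos: [0.4746, -0.0752, 0.1346]
ee_rot: [0.773, 0.049, 0.629, -0.06]
contact_force: [3.0, 3.5, 5.3]
finger_gap: 0.0231
```

>>> carry_out:
  dp:
    - [0,0,0]
    - [0,0,0]
    - [0,0,0]
    - [0,0,0]
    - [0,0,0]
    - [-0.2,0,0]
    - [-0.5,0,0]
    - [-0.9,0,0]
    - [-0.9,0,0]
  angular:
    - [0,0,0]
    - [0,0,0]
    - [0,0,0]
    - [0,0,0]
    - [0,0,0]
    - [0,0,0]
    - [0,0,0]
    - [0,0,0]
    - [0,0,0]
  jaw: 0.5

```text
t: 17.0
tcp_pos: [0.4602, -0.0734, 0.208]
ee_rot: [0.774, 0.049, 0.629, -0.06]
contact_force: [1.2, -0.4, -0.0]
finger_gap: 0.0429
```

>>> carry_out:
  dp:
    - [-0.4,0,-0.1]
    - [-0.8,0,-0.3]
    - [-0.9,0,-0.5]
    - [-0.9,0,-0.5]
    - [-0.9,0,-0.5]
    - [-0.9,0,-0.5]
  angular:
    - [0,0,0]
    - [0,0,0]
    - [0,0,0]
    - [0,0,0]
    - [0,0,0]
    - [0,0,0]

```text
t: 17.5
tcp_pos: [0.406, -0.0648, 0.2655]
ee_rot: [0.772, 0.049, 0.631, -0.06]
contact_force: [-0.2, 0.3, 0.1]
finger_gap: 0.0426
```

```bash
python3 - <<'E'
from h import *
s=r.state();p,R=cur(s);print(p,s['contact_force'],s['joint_vel'],s['t'])
d=cap('scene','s12')
a=np.hstack([cv2.resize(d['color'][90:220,200:330],None,fx=3,fy=3,interpolation=cv2.INTER_CUBIC),cv2.resize(d['color'][190:320,320:450],None,fx=3,fy=3)])
cv2.imwrite('pics/c12.png',a)
E
```

```text
[ 0.40597104 -0.06482516  0.26554475] [-0.2173221   0.30424204  0.11107715] [-0.00126507  0.01934759 -0.00609777 -0.00205154  0.0016967  -0.00085246] 17.5
```

View pics/c12.png

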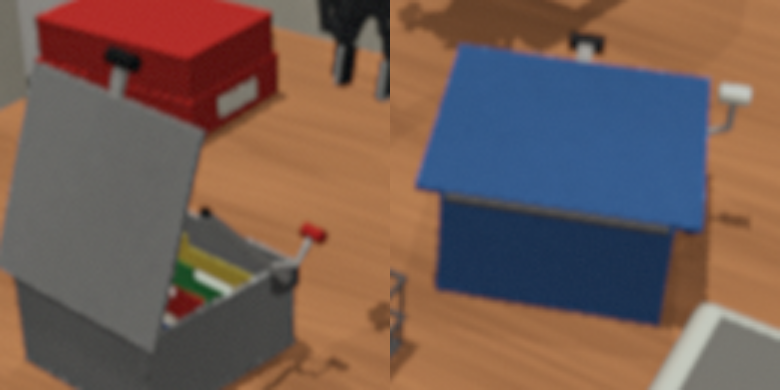

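The lid is open (pull at (122,60) in the crop) and the stay is up (tip at (207,212), grip at (313,233)). The blue lid is shut and the gripper is clear.

```bash
python3 - <<'E'
from h import *
print(r.sign_off())
E
```

```text
the job is handed in; nothing more can be done
None
```

The grey box is open with its stay up under the lid, and I handed the job in at about 17.6 s. The hand-in reports no verdict, so these are my own last checks.

- **Lid:** I pinched the black pull and swung it along the hinge arc to about 1.22 rad. After release it stayed put, and the pull's pixel position matched about 1.2 rad.
- **Stay:** the first flip measured 0.83 rad by the tool's motion, but the pictures showed only about 0.72–0.75 rad. I pinched the red grip again and pushed until the force rose to 14 N at the stop. The rubber tip's pixel position then matched about 0.85 rad. In the last picture, after I let go, the stay still stood up.
- **Blue box and clearance:** the last picture shows the blue lid shut. The gripper stood clear, with near-zero contact force.
- **Detector:** for the pull and the red grip, the networks reported spots on the lid and box instead. I took those pixel positions from the pictures in both views, and they agreed with the dimensions given.

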